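# Find the loose clamp bolt and hold its cover open

## Robot

A 7-joint arm with a two-finger parallel gripper is mounted at the origin on the work surface. World frame = base frame: x ahead of the robot, y to its left, z up, the work surface at z = 0. Lengths are in m, angles in rad, forces in N, time in s.
With the tool pointing down it reaches from about 0.425 to 0.875 m from the base axis. Payload 9.9 kg.
Tool frame: the origin (TCP) lies between the finger pads; the fingertips stand 11 mm ahead of it and the grasp point (between the pads) lies 8 mm behind it; z points along the fingers, y is the line along which they close (so a half turn about z gives the same grasp; the last joint's range is limited). The gripper opens to 85 mm and grips with 20 to 120 N. Pads are 22 mm wide; open, the fingers measure 114 mm over their backs; the gripper's body (76 mm by 85 mm) begins 54 mm behind the grasp point. The pads swing forward as they close: fully open they stand 13 mm farther back than shut.
Start: joints at [1.262, 0.576, 0.025, 1.437, -0.015, 1.129, -0.057], TCP at [0.15, -0.658, 0.242] pointing down, gripper open.
Joint ranges: [-2.76, 2.76], [-0.34, 2.15], [-1.52, 1.57], [0.19, 2.46], [-1.09, 4.23], [0.17, 1.99], [-2.82, 2.82]. Speed limits (rad/s): [2.22, 2.22, 3.01, 3.01, 3.14, 3.14, 3.14].

## Interface

Orientations are given as a rotation vector (axis times angle).
In Python, from plant import bot, imaging gives the robot as it stands. The module is installed in compiled form; this text tells all that it offers.
- The arm moves only by the shell command python3 -m inch 'ROWS' [OPENING] [FORCE]. ROWS is a JSON object of lists of equal length, an entry for each row: "dp": the shift along the tool's x, y, z in mm, a list of three; "dr": the turn, a rotation vector about the tool's x, y, z in rad, a list of three. A call has 1 to 12 rows; each row is the pose to reach, as a shift and turn from the pose commanded when the call began, along the tool's axes at that moment; what a row does not reach only later rows make up. A row lasts 1/10 s, in which the tool goes at most 50 mm and 8.59 degrees, less where a joint would pass 70% of its speed; a pose out of reach is approached as far as the arm can. A call with a gripper value outside its range is refused whole. OPENING is the finger opening in mm, from 0 to 85.4, set as the call begins (- or left out, the last holds). The fingers move at their own pace and stop on an object; FORCE is the grip in N (left out, the last holds). Time passes only in rows, so rows that repeat a pose let the fingers close. It gives the time, the measured TCP pose, the force, the opening and the grip force at its end, in the units of the state.
- bot.read_state(): the state, without advancing time (a new reading comes with each control period).
- imaging.capture(name): name is "side" or "top" or "wrist"; returns the picture (384x512x3 uint8, red, green, blue); there is no depth.
- imaging.get_calibration(name): a dict with "fx", "fy", "cx", "cy" (pixels), "k1" (the pictures are not rectified: a ray, as slopes to the right and down, at radius r is drawn at 1 + k1 r^2 times it, then the intrinsics apply), "xyz" and "attitude" of the camera in the world; the wrist camera has in their place "T_tool_cam" (4x4, takes a point from camera to tool coordinates, whose origin is the TCP and whose axes are the flange's). Camera axes: x right, y up, looking along -z (the intrinsics and any distortion apply to the point x, -y, -z); pixel columns grow to the right and rows downward; lengths in m; the calibration is good to about 2 mm. A picture is of the moment at which its call begins: read the wrist's pose just before it. get_calibration takes no time and is no camera call.
- bot.hand_in(): hands the job in; it is judged then, once.
The state is a dict: "clock": time; "q": joint angles; "qd": joint speeds; "joint_torque": joint torques, N m; "eef_pos": TCP position; "ee_rot": TCP orientation; "contact_force": force on the tool from outside, world axes, zero at the start; "wrist_torque": the same for the moment, N m; "grip_width": finger opening in m; "gripper_force": force on a finger pad.
Only numpy, scipy, OpenCV 4.12 (cv2) and the standard library are available. Lean on these libraries where they do the work, as an engineer would, in place of code of your own. Each camera call takes 0.05 s, during which the arm holds its last target. There are 200 camera calls.

## Task

Take the wooden sanding beam off the covers of the clamp rail and lay it flat and lengthways on the cork mat. Then tap the three bolt heads from above, one after another from the robot's left to its right, to find the loose one that sinks, and lift only the cover behind that bolt, by its tab, finishing while still holding it open by at least 45 degrees so that its lock nut can be reached; do not let go. Leave the other covers shut and the other things on the bench where they are.

Things in the scene. Friction and masses are not known exactly. Their poses are not given: they have to be found in the camera images.
- rail: hollow aluminium clamp rail fixed to the bench, 130 (its x) x 310 (its y) x 36 mm high; origin at the centre of its underside, x away from the robot, y to the robot's left, z up. On its top are three stations at y = +100, 0, -100 mm (left, middle, right), each a bolt head at x = -42 mm (robot's side) and, behind it, a sheet-steel cover 60 x 58 mm from x = -5 to 55 mm, whose top is 52 mm above the bench when shut
- mat: thin cork mat fixed on the bench to the right of the rail, 340 (its x, the long way) x 120 (its y) x 3 mm; origin at the centre of its underside, z up
- beam_center (a point): centre of the sanding beam, a loose straight wooden bar 32 (x) x 280 (y) x 30 mm (z) with a dark rubber sole, 0.18 kg; at the start it lies along the rail on top of the three shut covers, behind their tabs, its centre about half-way between the left and the middle tab, so that fingers closing across its 32 mm width go down between two tabs; y is its long axis, z up
- bolt_left_top (a point): centre of the top of the hexagonal steel bolt head, the one on the robot's left (+y); head 21 mm across, its top 22 mm above the rail's top as built, standing in a round boss 30 mm wide and 8 mm high; z up
- bolt_middle_top (a point): centre of the top of the hexagonal steel bolt head, the middle one; head 21 mm across, its top 22 mm above the rail's top as built, standing in a round boss 30 mm wide and 8 mm high; z up
- bolt_right_top (a point): centre of the top of the hexagonal steel bolt head, the one on the robot's right (-y); head 21 mm across, its top 22 mm above the rail's top as built, standing in a round boss 30 mm wide and 8 mm high; z up
- bolt_left (a joint): how far that bolt (left) has sunk, m; 0 at the start. A tight bolt sinks at most 2 mm under a tap and then stands rigid; the one loose bolt gives way at about 3 N, sinks 8 mm to its stop and stays down. Which is loose changes and cannot be seen before tapping
- bolt_middle (a joint): how far that bolt (middle) has sunk, m; 0 at the start. A tight bolt sinks at most 2 mm under a tap and then stands rigid; the one loose bolt gives way at about 3 N, sinks 8 mm to its stop and stays down. Which is loose changes and cannot be seen before tapping
- bolt_right (a joint): how far that bolt (right) has sunk, m; 0 at the start. A tight bolt sinks at most 2 mm under a tap and then stands rigid; the one loose bolt gives way at about 3 N, sinks 8 mm to its stop and stays down. Which is loose changes and cannot be seen before tapping
- cover_left_tab (a point): point 20 mm above the cover's flat top, on the axis of the lift tab of the cover behind the left bolt; the upright tab is 10 (x) x 12 (y) x 30 mm high, stands near the cover's edge on the robot's side and turns with the cover. Pinched across its 12 mm (along y) it can pivot between the fingers as the cover swings. The hinge axis runs along the rail's y; when shut it lies 50 mm beyond this point (rail +x) and 26 mm below it. Axes as the rail's when shut
- cover_middle_tab (a point): point 20 mm above the cover's flat top, on the axis of the lift tab of the cover behind the middle bolt; the upright tab is 10 (x) x 12 (y) x 30 mm high, stands near the cover's edge on the robot's side and turns with the cover. Pinched across its 12 mm (along y) it can pivot between the fingers as the cover swings. The hinge axis runs along the rail's y; when shut it lies 50 mm beyond this point (rail +x) and 26 mm below it. Axes as the rail's when shut
- cover_right_tab (a point): point 20 mm above the cover's flat top, on the axis of the lift tab of the cover behind the right bolt; the upright tab is 10 (x) x 12 (y) x 30 mm high, stands near the cover's edge on the robot's side and turns with the cover. Pinched across its 12 mm (along y) it can pivot between the fingers as the cover swings. The hinge axis runs along the rail's y; when shut it lies 50 mm beyond this point (rail +x) and 26 mm below it. Axes as the rail's when shut
- cover_left (a joint): opening angle of that cover (left), rad: 0 shut, up to 1.45; the tab's edge swings up and away from the robot. It falls shut by its weight (0.09 kg) and a light spring
- cover_middle (a joint): opening angle of that cover (middle), rad: 0 shut, up to 1.45; the tab's edge swings up and away from the robot. It falls shut by its weight (0.09 kg) and a light spring
- cover_right (a joint): opening angle of that cover (right), rad: 0 shut, up to 1.45; the tab's edge swings up and away from the robot. It falls shut by its weight (0.09 kg) and a light spring
- bottle_amber: bystander, to be left alone: orange paint bottle, 38 mm wide, 115 mm tall, behind the rail; origin at the centre of its underside
- bottle_white: bystander, to be left alone: white paint bottle, 42 mm wide, 125 mm tall, behind the rail; origin at the centre of its underside
- bottle_blue: bystander, to be left alone: blue paint bottle, 38 mm wide, 120 mm tall, right of the mat; origin at the centre of its underside
- cup: bystander, to be left alone: clear mixing cup, 48 mm wide, 35 mm tall, left of the rail; origin at the centre of its underside
- brush: bystander, to be left alone: paint brush 190 mm long lying in front of the rail; origin at the centre of its underside
- collar: bystander, to be left alone: small brass ring 18 mm wide, 8 mm high, lying on the rail between the middle and right bolts; origin at the centre of its underside
- marker: bystander, to be left alone: black marker 130 mm long, 12 mm thick, lying behind the mat; origin at the centre of its underside

How it is judged:
By the outcome, as a careful person would: the job done as asked, in the order asked, and still so for the second after the job is handed in, while the arm keeps its last pose, push and grip.
It also fails if it takes over 69 s, if anything falls off the work surface, if the arm or the gripper's body presses on something with over 40 N, if the wrist force passes 120 N, or if a joint passes its speed limit or range.

## Working session

There is one attempt and no reset: what is moved stays moved. The work goes in short steps, Python scripts to look and compute and a shell command to move; the robot and the scene stay as the last step left them, time stands still between calls to the robot, and variables do not carry over. Pictures are saved under pics/ and viewed, at most 10 in all, crops included, and the job is handed in when it is done.

```bash
mkdir -p pics
cat > h.py <<'E'
import numpy as np, cv2
from scipy.spatial.transform import Rotation as R
from plant import bot, imaging
def cam(name):
    c=imaging.get_calibration(name)
    if name=='wrist':
        s=bot.read_state(); T=np.eye(4); T[:3,:3]=R.from_rotvec(s['ee_rot']).as_matrix(); T[:3,3]=s['eef_pos']
        T=T@np.array(c['T_tool_cam']); return c,T[:3,:3],T[:3,3]
    a=np.array(c['attitude'],float)
    M=a if a.shape==(3,3) else (R.from_rotvec(a) if a.size==3 else R.from_quat(a)).as_matrix()
    return c,M,np.array(c['xyz'])
def shot(name,fn):
    im=imaging.capture(name); cv2.imwrite('pics/'+fn,im[:,:,::-1]); return im
def ray(C,u,v):
    c,M,p=C; d=np.array([(u-c['cx'])/c['fx'],(v-c['cy'])/c['fy']]); s=d.copy()
    for _ in range(30): s=d/(1+c['k1']*(s@s))
    return p,M@np.array([s[0],-s[1],-1])
def at(C,u,v,z):
    p,d=ray(C,u,v); return p+d*(z-p[2])/d[2]
def proj(C,P):
    c,M,p=C; q=M.T@(np.array(P)-p); s=np.array([q[0],-q[1]])/-q[2]; s=s*(1+c['k1']*(s@s))
    return np.array([c['fx']*s[0]+c['cx'],c['fy']*s[1]+c['cy']])
E
python3 - <<'E'
from h import *
for n in('top','side','wrist'): print(n,imaging.get_calibration(n))
s=bot.read_state();print(s['clock'],s['eef_pos'],s['ee_rot'],s['contact_force'],s['grip_width'],s['q'])
a=shot('top','t0.png');b=shot('side','s0.png')
E
```

```text
top {'fx': 455.8368330775107, 'fy': 455.8368330775107, 'cx': 259.32950035322045, 'cy': 196.02151267909352, 'k1': -0.09740780693636397, 'xyz': array([ 0.46397951, -0.02372625,  1.31454954]), 'attitude': array([ 0.05477477, -0.04671109, -1.57151359])}
side {'fx': 499.80522333655347, 'fy': 499.80522333655347, 'cx': 253.88927016049226, 'cy': 187.05686461637012, 'k1': -0.13898590948584127, 'xyz': array([ 0.50010233, -1.07451457,  0.76756519]), 'attitude': array([ 0.98908933, -0.02750354, -0.04842002])}
wrist {'fx': 314.21849765595, 'fy': 314.21849765595, 'cx': 262.5617206212694, 'cy': 192.90360964448323, 'k1': -0.07864367042181605, 'T_tool_cam': array([[-1.89640923e-04,  9.58206199e-01,  2.86078388e-01,
         7.34596367e-02],
       [ 9.99999477e-01, -1.05746912e-04,  1.01709246e-03,
         1.02264293e-03],
       [ 1.00483620e-03,  2.86078431e-01, -9.58205678e-01,
        -1.32117610e-01],
       [ 0.00000000e+00,  0.00000000e+00,  0.00000000e+00,
         1.00000000e+00]])}
0.0 [ 0.15037423 -0.65759073  0.24144969] [-3.12015266e+00 -3.52283543e-01  4.53190880e-04] [0.44184032 0.0006776  0.54448726] 0.08524443113020166 [ 1.26218378  0.57651521  0.02484849  1.43792051 -0.01498017  1.12898262
 -0.0564918 ]
```

View pics/t0.png

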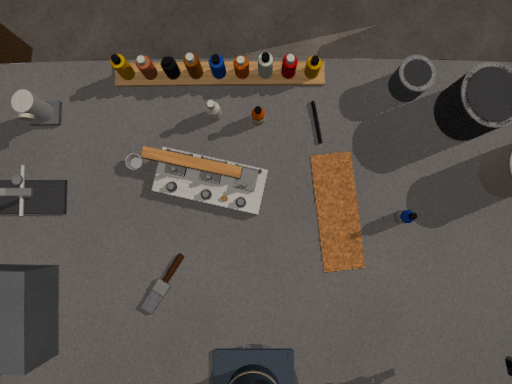

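View pics/s0.png

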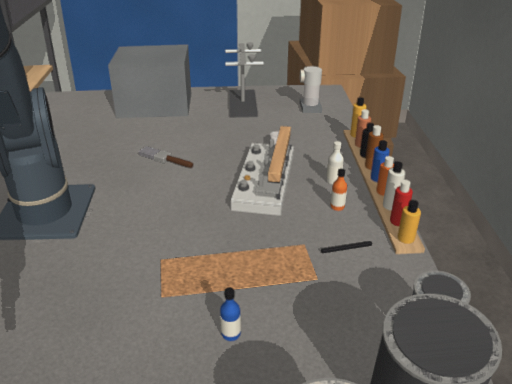

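Top view: rail centred near (210,180), tilted about 10°. The beam runs from (143,153) to (240,171), and the mat's corners are near (312,154), (350,152), (364,267), (324,271). I'll enlarge the rail.

Run:
```python
from h import *
im=cv2.imread('pics/t0.png'); c=im[135:225,125:285]; cv2.imwrite('pics/t0c.png',cv2.resize(c,None,fx=5,fy=5,interpolation=cv2.INTER_CUBIC))
C=cam('top')
print('mat',[at(C,u,v,.003).round(3) for u,v in((312,154),(350,152),(364,267),(324,271))])
print('beam',[at(C,u,v,.082).round(3) for u,v in((143,153),(240,171))])
```

```text
mat [array([ 0.671, -0.17 ,  0.003]), array([ 0.677, -0.281,  0.003]), array([ 0.344, -0.318,  0.003]), array([ 0.333, -0.202,  0.003])]
beam [array([0.663, 0.302, 0.082]), array([0.612, 0.035, 0.082])]
```

View pics/t0c.png

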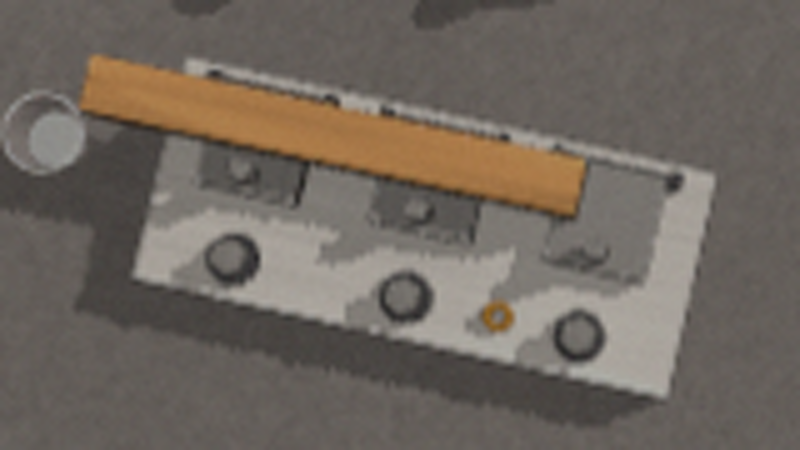

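Crop: bolt heads at crop (230,255), (405,295), (578,333). Tab tops are about (243,163), (418,207), (590,247). The beam's end midpoints are (87,83) and (581,187), and the rail corners are (188,58), (715,175), (667,397), (133,278).

```bash
cat > meas.py <<'E'
from h import *
C=cam('top')
def g(x,y,z): return at(C,125+x/5-.4,135+y/5-.4,z)
B=[g(230,255,.058),g(405,295,.058),g(578,333,.058)]
T=[g(243,163,.082),g(418,207,.082),g(590,247,.082)]
K=[g(188,58,.036),g(715,175,.036),g(667,397,.036),g(133,278,.036)]
E=[g(87,83,.082),g(581,187,.082)]
E
python3 - <<'E'
from meas import *
np.set_printoptions(precision=4,suppress=True)
for n,l in zip('BTKE',(B,T,K,E)): print(n,np.array(l))
rc=np.mean(K,0); print('rail',rc)
y=B[0]-B[2]; print(np.linalg.norm(y),'yaw bolts',np.arctan2(-y[0],y[1]))
y=E[0]-E[1]; print(np.linalg.norm(y),'yaw beam',np.arctan2(-y[0],y[1]),'c',(E[0]+E[1])/2)
y=K[3]-K[2]; print(np.linalg.norm(y),np.linalg.norm(K[0]-K[3]),'yaw K',np.arctan2(-y[0],y[1]))
M=[at(C,u,v,.003) for u,v in((312,154),(350,152),(364,267),(324,271))];m=np.mean(M,0);x=(M[0]+M[1]-M[2]-M[3])/2
print('mat',m,np.linalg.norm(x),np.arctan2(x[1],x[0]))
# rail pose from bolts
yw=np.arctan2(-(B[0]-B[2])[0],(B[0]-B[2])[1]); o=np.mean(B,0)[:2]+.042*np.array([np.cos(yw),np.sin(yw)]);print('rail from bolts',o)
Rm=R.from_rotvec(bot.read_state()['ee_rot']).as_matrix();print(Rm)
E
```

```text
B [[0.5747 0.2293 0.058 ]
 [0.5522 0.1314 0.058 ]
 [0.531  0.0355 0.058 ]]
T [[0.623  0.218  0.082 ]
 [0.5986 0.1217 0.082 ]
 [0.5765 0.0279 0.082 ]]
K [[ 0.6894  0.2595  0.036 ]
 [ 0.6214 -0.0406  0.036 ]
 [ 0.4962 -0.0134  0.036 ]
 [ 0.5637  0.289   0.036 ]]
E [[0.6678 0.3052 0.082 ]
 [0.6093 0.0329 0.082 ]]
rail [0.5927 0.1236 0.036 ]
0.19862988667266093 yaw bolts -0.22155200597958155
0.2785607762654542 yaw beam -0.21156661206806743 c [0.6385 0.1691 0.082 ]
0.3098927666754662 0.12915856810741735 yaw K -0.2195440277425094
mat [ 0.5063 -0.2427  0.003 ] 0.33693898028692315 0.1011631710222374
rail from bolts [0.5936 0.1229]
[[ 0.9748  0.2229 -0.0004]
 [ 0.2229 -0.9748  0.0014]
 [-0.0001 -0.0014 -1.    ]]
```

```bash
cat >> h.py <<'E'
np.set_printoptions(precision=4,suppress=True)
def go(p,ya,tilt=0,rel=None):
    """dp mm, dr for TCP p, tool y at world angle ya, tool pointing down, tilted about its own y by tilt"""
    s=bot.read_state(); R0=R.from_rotvec(s['ee_rot'])
    y=np.array([np.cos(ya),np.sin(ya),0]); z=np.array([0,0,-1.]); x=np.cross(y,z)
    R1=R.from_matrix(np.c_[x,y,z])*R.from_rotvec([0,tilt,0])
    print('dp',(R0.inv().apply(np.array(p)-s['eef_pos'])*1000).round(1),'dr',(R0.inv()*R1).as_rotvec().round(3))
E
python3 - <<'E'
from h import *
go([.48,-.25,.24],-.213); go([.6385,.1691,.20],-.213)
C=cam('top')
for n,u,v in(('amber',257,121),('white',214,117),('blue',407,218)): print(n,at(C,u,v,0.02))
E
```

```text
dp [ 412.2 -323.9    2. ] dr [-0.001 -0.001 -1.133]
dp [ 660.2 -697.1   42.5] dr [-0.001 -0.001 -1.133]
amber [ 0.7646 -0.0107  0.02  ]
white [0.7769 0.1137 0.02  ]
blue [ 0.484  -0.4398  0.02  ]
```

```bash
python3 -m inch '{"dp":[[412,-324,2],[412,-324,2],[412,-324,2],[412,-324,2],[412,-324,2],[412,-324,2],[412,-324,2],[412,-324,2],[412,-324,2],[412,-324,2],[660,-697,2],[660,-697,2]],"dr":[[0,0,-1.133],[0,0,-1.133],[0,0,-1.133],[0,0,-1.133],[0,0,-1.133],[0,0,-1.133],[0,0,-1.133],[0,0,-1.133],[0,0,-1.133],[0,0,-1.133],[0,0,-1.133],[0,0,-1.133]]}' 60 40; python3 -c "
from h import *
go([.6385,.1691,.20],-.213)"
```

```text
clock: 1.3
eef_pos: [0.5022, -0.1743, 0.24]
ee_rot: [-2.445, -1.972, 0.0]
contact_force: [1.3, -1.0, -0.3]
grip_width: 0.0598
gripper_force: 0.0
dp [364.5  60.6  40.1] dr [-0. -0. -0.]
```

```bash
python3 -m inch '{"dp":[[364,60,40],[364,60,40],[364,60,40],[364,60,40],[364,60,40],[364,60,40],[364,60,40],[364,60,40],[364,60,40],[364,60,40],[364,60,40]],"dr":[[0,0,0],[0,0,0],[0,0,0],[0,0,0],[0,0,0],[0,0,0],[0,0,0],[0,0,0],[0,0,0],[0,0,0],[0,0,0]]}'
python3 - <<'E'
from h import *
C=cam('wrist'); shot('wrist','w1.png')
go([.6385,.1691,.069],-.213)
# beam edges prediction at z .082
a=-.2116; x=np.array([np.cos(a),np.sin(a),0]); y=np.array([-x[1],x[0],0]); c=np.array([.6385,.1691,.082])
for i in(-1,1):
  print([proj(C,c+.016*i*x+j*y).round(0) for j in(-.14,0,.14)])
E
```

```text
clock: 2.4
eef_pos: [0.6371, 0.165, 0.2003]
ee_rot: [2.446, 1.97, -0.002]
contact_force: [-0.1, -0.4, -0.6]
grip_width: 0.06
gripper_force: 0.0
dp [  4.5   0.4 131.5] dr [ 0.     0.001 -0.002]
[array([246., 325.]), array([243., 185.]), array([239.,  -2.])]
[array([279., 325.]), array([281., 185.]), array([284.,  -2.])]
```

View pics/w1.png

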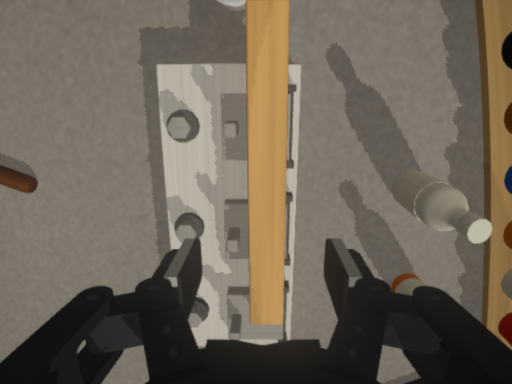

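The wrist view shows the beam's edges at columns 248–287 on row 185, about 4 px right of centre. The tabs are at (232,129) and (235,240), so the fingers can go down between them.

```bash
python3 -m inch '{"dp":[[4,3,40],[4,3,80],[4,3,110],[4,3,131],[4,3,131],[4,3,131]],"dr":[[0,0,0],[0,0,0],[0,0,0],[0,0,0],[0,0,0],[0,0,0]]}' 60 40; python3 -m inch '{"dp":[[0,0,0],[0,0,0],[0,0,0],[0,0,0],[0,0,0],[0,0,0]],"dr":[[0,0,0],[0,0,0],[0,0,0],[0,0,0],[0,0,0],[0,0,0]]}' 25 60;  python3 -m inch '{"dp":[[0,0,-10],[0,0,-30],[0,0,-70],[0,0,-115],[0,0,-145],[0,0,-145],[0,0,-145]],"dr":[[0,0,0],[0,0,0],[0,0,0],[0,0,0],[0,0,0],[0,0,0],[0,0,0]]}'
python3 - <<'E'
from h import *
go([.5063,-.2427,.21],-1.470); go([.54,-.05,.21],-.6)
E
```

```text
clock: 3.05
eef_pos: [0.6413, 0.1693, 0.0701]
ee_rot: [2.446, 1.971, 0.0]
contact_force: [0.4, -0.3, 1.5]
grip_width: 0.0598
gripper_force: 0.0
clock: 3.65
eef_pos: [0.6419, 0.1703, 0.0714]
ee_rot: [2.444, 1.971, 0.004]
contact_force: [-0.8, -0.2, 6.6]
grip_width: 0.0307
gripper_force: 59.5
clock: 4.35
eef_pos: [0.6411, 0.1702, 0.2156]
ee_rot: [2.444, 1.972, 0.003]
contact_force: [-0.9, 0.3, -1.5]
grip_width: 0.0306
gripper_force: 59.7
dp [-432.1  -44.4    5.2] dr [ 0.001 -0.002  1.257]
dp [-236.6  -52.2    5.4] dr [ 0.001 -0.001  0.387]
```

```bash
python3 -m inch '{"dp":[[-432,-44,5],[-432,-44,5],[-432,-44,5],[-432,-44,5],[-432,-44,5],[-432,-44,5],[-432,-44,5],[-432,-44,5],[-432,-44,5],[-432,-44,5],[-432,-44,5],[-432,-44,5]],"dr":[[0,0,1.257],[0,0,1.257],[0,0,1.257],[0,0,1.257],[0,0,1.257],[0,0,1.257],[0,0,1.257],[0,0,1.257],[0,0,1.257],[0,0,1.257],[0,0,1.257],[0,0,1.257]]}'
python3 - <<'E'
from h import *
go([.5063,-.2427,.03],-1.470)
shot('top','t2.png'); im=cv2.imread('pics/t2.png')[120:300,270:450]; cv2.imwrite('pics/t2c.png',cv2.resize(im,None,fx=3,fy=3))
E
```

```text
clock: 5.55
eef_pos: [0.5068, -0.2412, 0.2086]
ee_rot: [-3.136, -0.162, 0.002]
contact_force: [-0.5, 1.4, -1.1]
grip_width: 0.0305
gripper_force: 59.8
dp [ -0.4   1.7 178.6] dr [-0.002  0.001  0.002]
```

View pics/t2c.png

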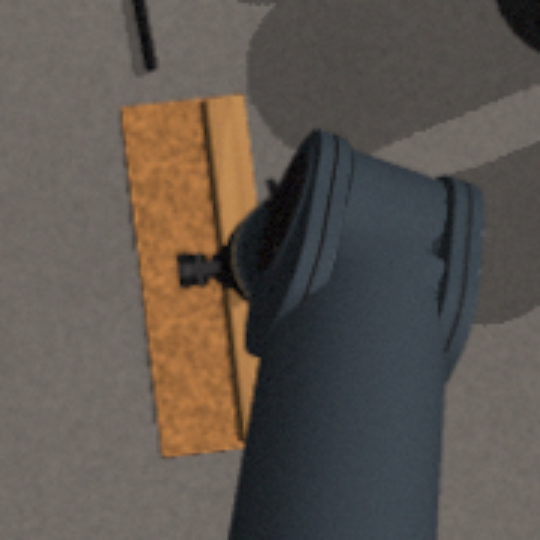

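The beam hangs parallel to the mat; the apparent offset to the right is parallax from its height. I'll lower it now.

```bash
python3 -m inch '{"dp":[[0,1,45],[0,1,90],[0,1,135],[0,1,165],[0,1,178],[0,1,182],[0,1,184],[0,1,186],[0,1,186],[0,1,186]],"dr":[[0,0,0],[0,0,0],[0,0,0],[0,0,0],[0,0,0],[0,0,0],[0,0,0],[0,0,0],[0,0,0],[0,0,0]]}'
```

```text
clock: 6.6
eef_pos: [0.5072, -0.2439, 0.0243]
ee_rot: [3.137, 0.158, 0.002]
contact_force: [0.6, 0.1, -1.2]
grip_width: 0.0309
gripper_force: 59.8
```

```bash
python3 -m inch '{"dp":[[0,0,1],[0,0,2],[0,0,3],[0,0,3]],"dr":[[0,0,0],[0,0,0],[0,0,0],[0,0,0]]}'
```

```text
clock: 7.0
eef_pos: [0.5071, -0.2439, 0.0223]
ee_rot: [3.137, 0.158, 0.002]
contact_force: [-4.4, 2.1, 23.7]
grip_width: 0.0309
gripper_force: 62.9
```

```bash
python3 -m inch '{"dp":[[0,0,-1],[0,0,-1],[0,0,-1],[0,0,-1],[0,0,-20],[0,0,-60],[0,0,-110],[0,0,-160],[0,0,-180],[0,0,-180]],"dr":[[0,0,0],[0,0,0],[0,0,0],[0,0,0],[0,0,0],[0,0,0],[0,0,0],[0,0,0],[0,0,0],[0,0,0]]}' 55; python3 -c "
from h import *
shot('wrist','w3.png')
go([.53,.12,.19],1.349)"
```

```text
clock: 8.0
eef_pos: [0.5083, -0.2445, 0.2038]
ee_rot: [3.135, 0.158, 0.009]
contact_force: [-0.1, -0.1, -0.6]
grip_width: 0.055
gripper_force: 0.0
dp [  59.1 -359.9   11.2] dr [ 0.004  0.001 -2.819]
```

View pics/w3.png

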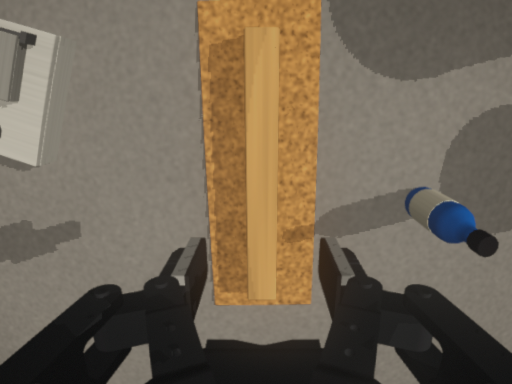

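The beam lies flat on the mat and parallel to it: its ends are at (262,27) and (262,298), and the mat's near edge is at row 304. I'll work out the end margins.

```bash
python3 -c "
from h import *
C=cam('wrist')
print(at(C,262,27,.033),at(C,262,298,.033),at(C,262,304,.003),at(C,212,304,.003),at(C,312,304,.003),at(C,215,150,.003))"
```

```text
[ 0.6433 -0.2306  0.033 ] [ 0.3696 -0.2581  0.033 ] [ 0.3398 -0.261   0.003 ] [ 0.3332 -0.1992  0.003 ] [ 0.3457 -0.3229  0.003 ] [ 0.5249 -0.1924  0.003 ]
```

```bash
python3 -m inch '{"dp":[[59,-360,11],[59,-360,11],[59,-360,11],[59,-360,11],[59,-360,11],[59,-360,11],[59,-360,11],[59,-360,11],[59,-360,11],[59,-360,11],[59,-360,11],[59,-360,11]],"dr":[[0,0,-1.4],[0,0,-1.4],[0,0,-1.4],[0,0,-1.4],[0,0,-1.4],[0,0,-1.4],[0,0,-1.4],[0,0,-1.4],[0,0,-1.4],[0,0,-1.4],[0,0,-1.4],[0,0,-1.4]]}' 0; python3 -c "
from h import *
go([.53,.12,.19],1.349)"
```

```text
clock: 9.25
eef_pos: [0.5286, 0.1201, 0.1881]
ee_rot: [-2.299, -2.139, 0.003]
contact_force: [0.2, 0.3, 0.9]
grip_width: -0.0002
gripper_force: 0.0
dp [-0.   1.4 -1.9] dr [-0.002 -0.001 -1.421]
```

```bash
python3 -m inch '{"dp":[[0,1,-60],[0,1,-60],[0,1,-60],[0,1,-60],[0,1,-60],[0,1,-60],[0,1,-60],[0,1,-60],[0,1,-60],[0,1,-60],[0,1,-60]],"dr":[[0,0,-1.421],[0,0,-1.421],[0,0,-1.421],[0,0,-1.421],[0,0,-1.421],[0,0,-1.421],[0,0,-1.421],[0,0,-1.421],[0,0,-1.421],[0,0,-1.421],[0,0,-1.421]]}'
python3 - <<'E'
from h import *
from meas import B,T
C=cam('wrist'); im=shot('wrist','w4.png'); cv2.imwrite('pics/w4c.png',cv2.resize(im[60:384,80:480,::-1],None,fx=1.8,fy=1.8,interpolation=cv2.INTER_CUBIC))
print([proj(C,p).round(1) for p in B+T])
E
```

```text
clock: 10.35
eef_pos: [0.53, 0.1199, 0.2488]
ee_rot: [-0.346, -3.121, -0.0]
contact_force: [-0.1, 0.2, 0.5]
grip_width: -0.0002
gripper_force: 0.0
[array([370.8, 188.6]), array([277.9, 188.2]), array([186.3, 188.5]), array([373.1, 240.2]), array([279. , 238.3]), array([186.6, 237.3])]
```

View pics/w4c.png

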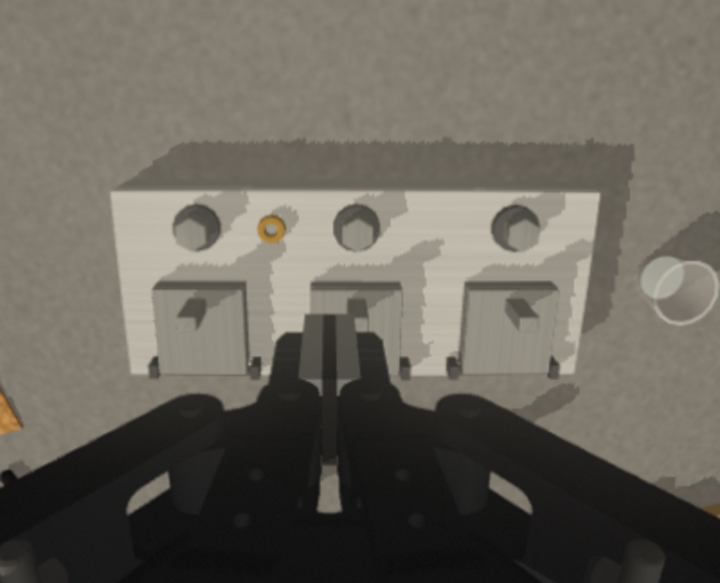

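The bolt tops are at about (186,189), (278,189) and (370,189), within 1 px of the prediction, so I'll tap the left bolt.

Run:
```python
from h import *
o=np.array([.5936,.1229]);a=-.2215
f=lambda x,y:o+np.array([np.cos(a)*x-np.sin(a)*y,np.sin(a)*x+np.cos(a)*y])
for y in(.1,0,-.1):
  print(f(-.042,y)); go([*f(-.042,y),.078],1.349)
```

```text
[0.5746 0.2297]
dp [-19.3 116.8 170.8] dr [-0.    -0.001 -0.001]
[0.5526 0.1321]
dp [-19.5  16.8 170.8] dr [-0.    -0.001 -0.001]
[0.5307 0.0346]
dp [-19.7 -83.2 170.9] dr [-0.    -0.001 -0.001]
```

```bash
python3 -m inch '{"dp":[[-19,50,50],[-19,95,90],[-19,117,120],[-19,117,150],[-19,117,165],[-19,117,168],[-19,117,168]],"dr":[[0,0,0],[0,0,0],[0,0,0],[0,0,0],[0,0,0],[0,0,0],[0,0,0]]}';python3 -m inch '{"dp":[[0,0,2],[0,0,4],[0,0,6],[0,0,8],[0,0,10],[0,0,10],[0,0,10]],"dr":[[0,0,0],[0,0,0],[0,0,0],[0,0,0],[0,0,0],[0,0,0],[0,0,0]]}'
```

```text
clock: 11.1
eef_pos: [0.5746, 0.2294, 0.0821]
ee_rot: [0.348, 3.122, -0.001]
contact_force: [0.4, -0.2, 0.3]
grip_width: -0.0001
gripper_force: 0.0
clock: 11.8
eef_pos: [0.5742, 0.2304, 0.0713]
ee_rot: [-0.344, -3.122, 0.0]
contact_force: [-0.7, 0.8, 0.4]
grip_width: -0.0001
gripper_force: 0.0
```

```bash
python3 -m inch '{"dp":[[0,0,1],[0,0,2],[0,0,2]],"dr":[[0,0,0],[0,0,0],[0,0,0]]}';python3 -m inch '{"dp":[[0,0,1],[0,0,2],[0,0,2]],"dr":[[0,0,0],[0,0,0],[0,0,0]]}'
```

```text
clock: 12.1
eef_pos: [0.5743, 0.2303, 0.0693]
ee_rot: [-0.345, -3.123, 0.0]
contact_force: [0.4, 0.6, -0.6]
grip_width: -0.0003
gripper_force: 0.0
clock: 12.4
eef_pos: [0.5744, 0.2305, 0.0685]
ee_rot: [0.345, 3.122, -0.0]
contact_force: [-3.5, -2.1, 12.3]
grip_width: 0.0002
gripper_force: 6.2
```

```bash
python3 -m inch '{"dp":[[0,0,1],[0,0,1]],"dr":[[0,0,0],[0,0,0]]}';python3 -m inch '{"dp":[[0,0,-8],[0,0,-20],[0,-40,-20],[0,-80,-20],[0,-100,-20],[0,-100,-20],[0,-100,-14],[0,-100,-10],[0,-100,-10]],"dr":[[0,0,0],[0,0,0],[0,0,0],[0,0,0],[0,0,0],[0,0,0],[0,0,0],[0,0,0],[0,0,0]]}'; python3 -c "
from h import *
go([.5526,.1321,.0715],1.349)"
```

```text
clock: 12.6
eef_pos: [0.5744, 0.2305, 0.0683]
ee_rot: [0.344, 3.121, -0.0]
contact_force: [-5.7, -3.7, 20.9]
grip_width: -0.0002
gripper_force: 10.7
clock: 13.5
eef_pos: [0.5522, 0.134, 0.0757]
ee_rot: [-0.342, -3.122, -0.001]
contact_force: [-0.5, 0.5, 0.5]
grip_width: -0.0
gripper_force: 0.0
dp [-0.8 -1.8  4.2] dr [ 0.    -0.001  0.004]
```

Left is tight: it held 21 N. Next is the middle bolt.

```bash
python3 -m inch '{"dp":[[-1,-2,2],[-1,-2,4],[-1,-2,5],[-1,-2,6],[-1,-2,6]],"dr":[[0,0,0],[0,0,0],[0,0,0],[0,0,0],[0,0,0]]}';python3 -m inch '{"dp":[[0,0,1],[0,0,2],[0,0,2]],"dr":[[0,0,0],[0,0,0],[0,0,0]]}'
```

```text
clock: 14.0
eef_pos: [0.553, 0.1307, 0.0703]
ee_rot: [-0.344, -3.123, -0.0]
contact_force: [0.4, -1.0, -0.2]
grip_width: 0.0002
gripper_force: 0.0
clock: 14.3
eef_pos: [0.5531, 0.1306, 0.0683]
ee_rot: [0.344, 3.123, 0.0]
contact_force: [0.5, 0.2, -0.1]
grip_width: 0.0002
gripper_force: 0.0
```

```bash
python3 -m inch '{"dp":[[0,0,1],[0,0,2],[0,0,2]],"dr":[[0,0,0],[0,0,0],[0,0,0]]}';python3 -m inch '{"dp":[[0,0,1],[0,0,1]],"dr":[[0,0,0],[0,0,0]]}'
```

```text
clock: 14.6
eef_pos: [0.553, 0.1306, 0.0663]
ee_rot: [-0.344, -3.123, -0.0]
contact_force: [-1.0, -0.0, 0.0]
grip_width: -0.0001
gripper_force: 0.2
clock: 14.8
eef_pos: [0.553, 0.1306, 0.0653]
ee_rot: [-0.344, -3.123, -0.0]
contact_force: [0.4, 0.9, 0.8]
grip_width: 0.0004
gripper_force: 0.2
```

```bash
python3 -m inch '{"dp":[[0,0,1],[0,0,2],[0,0,2]],"dr":[[0,0,0],[0,0,0],[0,0,0]]}';python3 -m inch '{"dp":[[0,0,1],[0,0,2],[0,0,2]],"dr":[[0,0,0],[0,0,0],[0,0,0]]}'
```

```text
clock: 15.1
eef_pos: [0.553, 0.1306, 0.0632]
ee_rot: [-0.344, -3.122, -0.0]
contact_force: [0.5, 0.4, 0.6]
grip_width: -0.0001
gripper_force: 0.1
clock: 15.4
eef_pos: [0.553, 0.1305, 0.0612]
ee_rot: [-0.345, -3.122, 0.0]
contact_force: [0.1, -0.2, 1.3]
grip_width: 0.0003
gripper_force: 0.0
```

```bash
python3 -m inch '{"dp":[[0,0,1],[0,0,2],[0,0,2]],"dr":[[0,0,0],[0,0,0],[0,0,0]]}'; python3 -m inch '{"dp":[[0,0,0.5],[0,0,0.5]],"dr":[[0,0,0],[0,0,0]]}'
```

```text
clock: 15.7
eef_pos: [0.5531, 0.1306, 0.0609]
ee_rot: [0.344, 3.121, -0.001]
contact_force: [-5.2, -2.6, 23.0]
grip_width: -0.0001
gripper_force: 11.2
clock: 15.9
eef_pos: [0.5531, 0.1307, 0.0609]
ee_rot: [0.344, 3.121, -0.001]
contact_force: [-7.2, -4.1, 26.9]
grip_width: -0.0
gripper_force: 13.9
```

The middle bolt sank 8 mm to its stop, so it is the loose one. I'll tap the right bolt to complete the sequence.

```bash
python3 -m inch '{"dp":[[0,0,-15],[0,0,-30],[0,-40,-30],[0,-80,-30],[0,-100,-30],[0,-100,-24],[0,-100,-18],[0,-100,-14],[0,-100,-14]],"dr":[[0,0,0],[0,0,0],[0,0,0],[0,0,0],[0,0,0],[0,0,0],[0,0,0],[0,0,0],[0,0,0]]}'; python3 -c "
from h import *
go([.5307,.0346,.0700],1.349)"
```

```text
clock: 16.8
eef_pos: [0.5311, 0.0343, 0.0723]
ee_rot: [-0.342, -3.122, -0.001]
contact_force: [-0.2, 0.8, -0.0]
grip_width: 0.0005
gripper_force: 0.0
dp [0.4 0.2 2.3] dr [ 0.001 -0.001  0.004]
```

```bash
python3 -m inch '{"dp":[[0,0,1],[0,0,2],[0,0,3],[0,0,3]],"dr":[[0,0,0],[0,0,0],[0,0,0],[0,0,0]]}'; python3 -m inch '{"dp":[[0,0,1],[0,0,2],[0,0,2]],"dr":[[0,0,0],[0,0,0],[0,0,0]]}'
```

```text
clock: 17.2
eef_pos: [0.5312, 0.0331, 0.0698]
ee_rot: [-0.344, -3.123, 0.0]
contact_force: [-0.8, -0.1, -0.1]
grip_width: -0.0
gripper_force: 0.0
clock: 17.5
eef_pos: [0.5313, 0.0331, 0.0685]
ee_rot: [0.344, 3.122, -0.0]
contact_force: [-1.5, 0.1, 9.1]
grip_width: 0.0001
gripper_force: 4.6
```

```bash
python3 -m inch '{"dp":[[0,0,1],[0,0,1]],"dr":[[0,0,0],[0,0,0]]}'; python3 -m inch '{"dp":[[0,0,-20],[0,0,-50],[-40,50,-60],[-48,95,-60],[-48,100,-60],[-48,100,-60]],"dr":[[0,0,0],[0,0,0],[0,0,0],[0,0,0],[0,0,0],[0,0,0]]}' 40 40
python3 - <<'E'
from h import *
o=np.array([.5936,.1229]);a=-.2215
p=o+.0055*np.array([np.cos(a),np.sin(a)]); go([*p,.068],1.349)
C=cam('wrist'); im=shot('wrist','w5.png')
print(proj(C,[*p,.082]),proj(C,[*bot.read_state()['eef_pos'][:2],.082]))
for t in np.radians(np.arange(0,65,5.5)):
    f=.5*t; g=np.array([-50*np.cos(t)+30*np.sin(t),50*np.sin(t)+30*np.cos(t)])-[-50,30]
    d=g+8*np.array([-np.sin(f),-np.cos(f)])-[0,-8]; print(round(np.degrees(t)),(-d[0]).round(1),(-d[1]).round(1),f.round(3))
E
```

```text
clock: 17.7
eef_pos: [0.5314, 0.0331, 0.0683]
ee_rot: [0.344, 3.121, -0.001]
contact_force: [-4.7, -2.0, 20.3]
grip_width: 0.0001
gripper_force: 10.6
clock: 18.3
eef_pos: [0.6002, 0.1235, 0.1269]
ee_rot: [0.339, 3.123, 0.003]
contact_force: [-0.4, -0.1, -0.3]
grip_width: 0.0399
gripper_force: 0.0
dp [ 0.8 -2.1 58.9] dr [0.002 0.    0.006]
[260.0095 221.9454] [259.1153 222.9188]
0 -0.0 -0.0 0.0
6 -2.7 -4.7 0.048
11 -5.9 -9.0 0.096
16 -9.4 -13.0 0.144
22 -13.4 -16.7 0.192
28 -17.6 -19.9 0.24
33 -22.1 -22.7 0.288
38 -26.9 -25.1 0.336
44 -31.9 -26.9 0.384
50 -37.0 -28.2 0.432
55 -42.2 -29.1 0.48
60 -47.5 -29.4 0.528
```

View pics/w5.png

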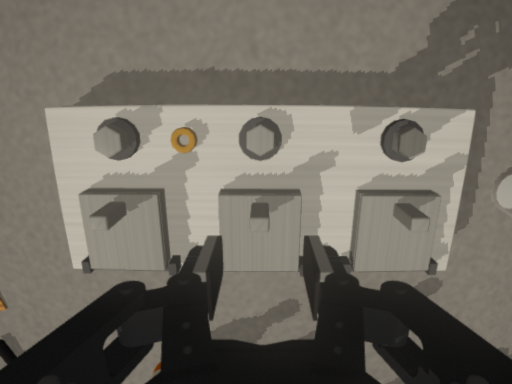

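The open fingers straddle the middle tab, whose top is at (260,224). The middle bolt is visibly lower than the others, so I'll descend and pinch.

```bash
python3 -m inch '{"dp":[[1,1,25],[1,1,45],[1,1,55],[1,1,59],[1,1,59],[1,1,59]],"dr":[[0,0,0],[0,0,0],[0,0,0],[0,0,0],[0,0,0],[0,0,0]]}'; python3 -m inch '{"dp":[[0,0,0],[0,0,0],[0,0,0],[0,0,0],[0,0,0],[0,0,0]],"dr":[[0,0,0],[0,0,0],[0,0,0],[0,0,0],[0,0,0],[0,0,0]]}' 5 40
```

```text
clock: 18.95
eef_pos: [0.5995, 0.1212, 0.0686]
ee_rot: [0.345, 3.122, 0.0]
contact_force: [0.0, 0.3, 0.3]
grip_width: 0.0398
gripper_force: 0.0
clock: 19.55
eef_pos: [0.5994, 0.1216, 0.0686]
ee_rot: [0.344, 3.122, 0.001]
contact_force: [-1.6, 0.6, 6.8]
grip_width: 0.011
gripper_force: 41.1
```

Gripped at 11 mm. Next I'll follow the hinge arc, taking the first half and then checking.

```bash
python3 -m inch '{"dp":[[-2.7,0,-4.7],[-5.9,0,-9],[-9.4,0,-13],[-13.4,0,-16.7],[-17.6,0,-19.9],[-22.1,0,-22.7],[-22.1,0,-22.7]],"dr":[[0,0.048,0],[0,0.096,0],[0,0.144,0],[0,0.192,0],[0,0.24,0],[0,0.288,0],[0,0.288,0]]}'
python3 - <<'E'
from h import *
s=bot.read_state();print(s['q'],s['wrist_torque'])
z=R.from_rotvec(s['ee_rot']).as_matrix()[:,2]; print(z)
E
```

```text
clock: 20.25
eef_pos: [0.6189, 0.1172, 0.09]
ee_rot: [-0.312, -2.83, -0.047]
contact_force: [-7.8, 1.7, 3.1]
grip_width: 0.0109
gripper_force: 40.2
[ 0.1988  0.9057 -0.779   1.4435  0.4315  1.2612  0.7331] [0.3878 1.3811 0.0376]
[-0.2842  0.0635 -0.9566]
```

Run:
```python
import numpy as np
def P(t):
    f=.5*t; g=np.array([-50*np.cos(t)+30*np.sin(t),50*np.sin(t)+30*np.cos(t)])+8*np.array([-np.sin(f),-np.cos(f)]); return -g
f=.288;t0=2*f
for t in np.radians([38.5,44,49.5,55,60.5,65]):
    d=P(t)-P(t0); print(round(np.degrees(t)),(d[0]*np.cos(f)-d[1]*np.sin(f)).round(1),(d[0]*np.sin(f)+d[1]*np.cos(f)).round(1),(t/2-f).round(3))
```

```text
38 -3.9 -3.6 0.048
44 -8.2 -6.8 0.096
50 -12.7 -9.5 0.144
55 -17.4 -11.8 0.192
60 -22.4 -13.6 0.24
65 -26.6 -14.7 0.279
```

```bash
python3 -m inch '{"dp":[[-3.9,0,-3.6],[-8.2,0,-6.8],[-12.7,0,-9.5],[-17.4,0,-11.8],[-22.4,0,-13.6],[-26.6,0,-14.7],[-26.6,0,-14.7],[-26.6,0,-14.7],[-26.6,0,-14.7]],"dr":[[0,0.048,0],[0,0.096,0],[0,0.144,0],[0,0.192,0],[0,0.24,0],[0,0.279,0],[0,0.279,0],[0,0.279,0],[0,0.279,0]]}'
python3 - <<'E'
from h import *
s=bot.read_state(); z=R.from_rotvec(s['ee_rot']).as_matrix()[:,2]; g=s['eef_pos']-.008*z
a=-.2215; h=np.array([.5936,.1229])+.0555*np.array([np.cos(a),np.sin(a)])
x=(g[:2]-h)@[np.cos(a),np.sin(a)]; zz=g[2]-.046; print(x,zz,'theta',np.degrees(np.arctan2(30,-50)-np.arctan2(zz,x)),'r',np.hypot(x,zz))
a=shot('side','s6.png')[120:230,200:380,::-1]; b=shot('wrist','w6.png')[:,:,::-1]
cv2.imwrite('pics/m6.png',np.hstack([cv2.resize(a,(400,300)),cv2.resize(b,(400,300))]))
E
```

```text
clock: 21.15
eef_pos: [0.648, 0.1107, 0.0974]
ee_rot: [-0.28, -2.557, -0.082]
contact_force: [-6.4, 0.7, 2.7]
grip_width: 0.0111
gripper_force: 40.9
0.00459160833549117 0.05808271281253592 theta 63.556242356939734 r 0.058263920180245996
```

View pics/m6.png

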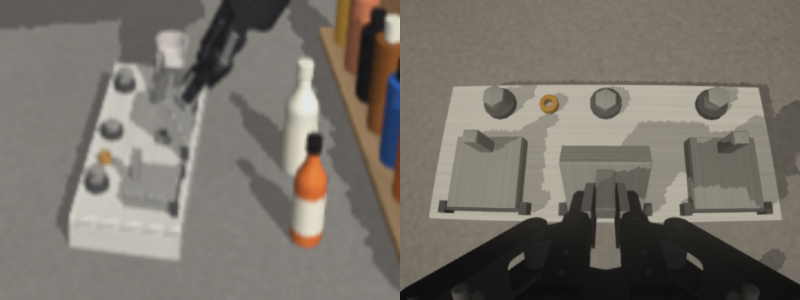

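The middle cover is held open at about 63°. The other two covers are shut, and the collar and the two bottles behind the rail are where they were.

```bash
python3 -c "
from plant import bot
print(bot.hand_in())"
```

```text
the job is handed in; nothing more can be done
None
```

The job is handed in at about 21 s: the beam lies flat and lengthways on the mat, the bolts were tapped left to right and the middle one was loose (it sank 8 mm), and the gripper still holds the middle cover open at about 63°, computed from the arm's pose.

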